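Change the die in a die-cutting press and set its click-stop pressure knob

TASK

Change the die in the tabletop die-cutting press: first wind the pressure knob on its top fully back (anticlockwise from above) to its stop, then take the short die board off the infeed bed and lay it flat in the steel tray, and lay the long die board flat on the empty bed, lengthwise between the two rails and wholly on the bed, steel face up. Only then set the pressure knob to exactly four clicks clockwise from the stop. Leave the square die board and the other things on the table where they are.

Things in the scene. Friction and masses are not known exactly. Their poses are not given: they have to be found in the camera images.
- pressure_knob (a joint): black knob on the press's top, rad: 0 at its anticlockwise stop (seen from above), growing clockwise. Sprung click stops every 30 degrees (0.524 rad), from 0 to 7 clicks, end stops at both ends; starts two to five clicks up. Leaving a click takes about 0.14 N m, falling to nothing half way; let go, it springs into the nearest click and stays
- knob_grip (a point): on the knob's vertical axis, 156 mm above the table. A disc 68 mm across, 8 mm thick, lies on the press's top; on it stands a flat-sided bar grip 60 long, 16 wide, 34 mm high. This point is 16 mm below the bar's top, 18 mm above the disc. It turns with the knob: x along the bar to its end with the white line (parallel to x of bed_mid at value 0, where it meets the largest of 8 pips), z up
- bed_mid (a point): centre of the top face of the press's aluminium infeed bed, 44 mm above the table; y along the feed, level, towards the roller housing, x across, z up. Bed 175 mm long (y -87 to 87), 120 wide; on it two rails 8 mm high, 9 wide, 60 mm apart inside, run its whole length. Fixed
- press: the grey roller press, fixed to the table; origin on the table below the housing's centre, axes parallel to bed_mid's. Housing 220 mm (x) by 120 mm (y), flat top 130 mm above the table; knob axis at x -30, y 0; bed_mid at y -147.5; short outfeed bed on +y to y 160. A crank, not used, hangs on its -x side out to x -200 mm, up to 88 mm high
- long_die: the die board to load: an oblong plywood board, 110 mm (its x) by 48 mm (y), 26 mm thick, with a low steel-rule rectangle on its upper face (overall 31 mm, the rule stands in from the edges); about 0.16 kg, loose on the table. Origin at the centre of its underside, z up. It may lie either way round
- short_die: the die board to take out: plywood, 80 mm (its x) by 48 mm (y), 26 mm thick, with a low steel-rule circle on top (overall 31 mm); about 0.12 kg; at the start it lies on the bed between the rails, its long side along the bed. Origin at the centre of its underside, z up
- tray: open steel tray, fixed to the table, outside 120 mm (its x) by 140 mm (y) and 20 mm high, walls 4 mm, floor 4 mm thick. Origin at the centre of its underside, z up
- square_die: a square plywood die board of 75 x 75 mm, 26 mm thick, not used today: leave it. Origin at the centre of its underside
- ink_bottle: amber ink bottle with a black cap, 36 mm in diameter, 95 mm high, upright, among the die boards: leave it. Origin at the centre of its underside
- tape_roll: roll of paper tape lying flat, 84 mm across, 25 mm high: leave it. Origin at the centre of its underside
- mug: white mug, 76 mm across, 95 mm high, with a handle: leave it. Origin at the centre of its underside
Things that resemble listed ones, but are neither listed nor needed, are in the scene too. Leave any blue or red look-alike of the long_die alone.

How it is judged (in metres and radians):
On the way, in this order (a step that is already met when the one before it is completed fails the run):
1. the knob is wound back to its stop, with the short die board still on the bed (value of joint pressure_knob below 0.13 rad and x of short_die in the frame of bed_mid between -0.03 and 0.03 m and z of short_die in the frame of bed_mid between -0.02 and 0.02 m), for 0.2 s.
2. the short die board lies flat in the tray, let go, the knob still at its stop (value of joint pressure_knob below 0.13 rad and x of short_die in the frame of tray between -0.05 and 0.05 m and y of short_die in the frame of tray between -0.06 and 0.06 m and z of short_die in the frame of tray between -0.002 and 0.01 m and angle between short_die's own z axis and vertical below 0.12 rad and contact force between short_die and the fingers below 0.3 N), for 0.2 s.
3. the long die board lies flat on the bed between the rails, let go, the knob still at its stop (value of joint pressure_knob below 0.13 rad and x of long_die in the frame of bed_mid between -0.012 and 0.012 m and y of long_die in the frame of bed_mid between -0.034 and 0.034 m and z of long_die in the frame of bed_mid between -0.005 and 0.005 m and angle between the x axis of long_die and the y axis of bed_mid, either way round below 0.2 rad and angle between long_die's own z axis and vertical below 0.12 rad and contact force between long_die and the fingers below 0.3 N), for 0.2 s.
4. the knob stands four clicks from its stop (value of joint pressure_knob between 1.954 and 2.234 rad and x of long_die in the frame of bed_mid between -0.012 and 0.012 m and y of long_die in the frame of bed_mid between -0.034 and 0.034 m and z of long_die in the frame of bed_mid between -0.005 and 0.005 m and angle between the x axis of long_die and the y axis of bed_mid, either way round below 0.2 rad and angle between long_die's own z axis and vertical below 0.12 rad), for 0.2 s.
At the end, for the whole second after the job is handed in: Knob resting at four clicks (2.09 +-0.14 rad); long die flat on the bed between the rails, face up, its middle within 34 mm of the bed's along it and 12 mm across, within 0.2 rad of lengthwise; short die flat and face up in the tray; both at rest (all of step 4 and velocity of joint pressure_knob between -0.1 and 0.1 rad/s and x of short_die in the frame of tray between -0.05 and 0.05 m and y of short_die in the frame of tray between -0.06 and 0.06 m and z of short_die in the frame of tray between -0.002 and 0.01 m and angle between short_die's own z axis and vertical below 0.12 rad and linear speed of each of long_die, short_die below 0.02 m/s); the robot touches nothing.
It fails at once if the square die board is moved more than 30 mm (distance of square_die from where it was at the start of the episode above 0.03 m).
It fails at once if the ink bottle or mug is moved more than 30 mm (distance of any of ink_bottle, mug from where it was at the start of the episode above 0.03 m).
It fails at once if the tape roll is moved more than 30 mm (distance of tape_roll from where it was at the start of the episode above 0.03 m).
It fails at once if the ink bottle or mug is tipped (angle between any of ink_bottle, mug's own z axis and vertical above 0.35 rad).
It also fails if it takes over 72 s, if anything falls off the work surface, if the arm or the gripper's body presses on something with over 40 N, if the wrist force passes 120 N, or if a joint passes its speed limit or range.

ROBOT

A 6-joint arm with a two-finger parallel gripper is mounted at the origin on the work surface. World frame = base frame: x ahead of the robot, y to its left, z up, the work surface at z = 0. Lengths are in m, angles in degrees, forces in N, time in s.
With the tool pointing down it reaches from about 0.375 to 0.825 m from the base axis. Payload 5.5 kg.
Tool frame: the origin (TCP) lies at the centre of the arm's flange, where the gripper is bolted on; the fingertips stand 173 mm ahead of it and the grasp point (between the pads) lies ctrl.grip_depth ahead of it (ctrl.grip_depth is the distance from the TCP to the grasp point, in m); z points along the fingers, y is the line along which they close (so a half turn about z gives the same grasp; the last joint's range is limited). The gripper opens to 85 mm and grips with 20 to 120 N. Pads are 22 mm wide; open, the fingers measure 114 mm over their backs; the gripper's body (76 mm by 85 mm) begins 54 mm behind the grasp point. The pads swing forward as they close: fully open they stand 13 mm farther back than shut.
Start: joints at [-72.193, 17.962, -2.699, 69.339, 0, 90], TCP at [0.183, -0.571, 0.405] pointing down, gripper open.
Joint ranges: [-152.73, 152.73], [-39.44, 99.34], [-58.76, 71.6], [-118.89, 123.64], [-81.53, 83.1], [-180, 180]. Speed limits (degrees/s): [136.94, 136.94, 172.46, 180, 180, 180].

INTERFACE

Orientations are given as a 3x3 rotation matrix whose columns are the frame's x, y, z axes.
In Python, from rig import ctrl gives the robot as it stands. The module is installed in compiled form; this text tells all that it offers.
- The arm moves only by the tool jog_arm, never from a script. Its argument "plan" is a list of rows, each a list of 7 numbers: the turn, a rotation vector about the tool's x, y, z in rad, then the shift along the tool's x, y, z in cm, then the finger opening in cm, from 0 to 8.54. In form: [[ax, ay, az, tx, ty, tz, gripper], ...]. A call has 1 to 10 rows; each row shifts and turns the commanded pose from where the row before left it, along the tool's axes as they then stand; what a row does not reach is not made up. A row lasts 1/10 s, in which the tool goes at most 50 mm and 8.59 degrees, less where a joint would pass 70% of its speed; a pose out of reach is approached as far as the arm can. A call is refused whole if a number of a shift passes 5 or a number of a turn 0.15, either way. A call with a gripper value outside its range is refused whole. The fingers move at their own pace and stop on an object; "newtons" is the grip in N (left out, the last holds). Time passes only in rows, so rows that do not move let the fingers close. It gives the time, the measured TCP pose, the force, the opening and the grip force at its end, in the units of the state.
- ctrl.sense(): the state, without advancing time (a new reading comes with each control period).
- ctrl.get_image(name): name is "scene" or "top"; returns the picture (480x640x3 uint8, blue, green, red); there is no depth.
- ctrl.camera_params(name): a dict with "fx", "fy", "cx", "cy" (pixels), "k1" (the pictures are not rectified: a ray, as slopes to the right and down, at radius r is drawn at 1 + k1 r^2 times it, then the intrinsics apply), "position" and "orientation" of the camera in the world. Camera axes: x right, y up, looking along -z (the intrinsics and any distortion apply to the point x, -y, -z); pixel columns grow to the right and rows downward; lengths in m; the calibration is good to about 2 mm. A picture is of the moment at which its call begins. camera_params takes no time and is no camera call.
- ctrl.close_job(): hands the job in; it is judged then, once.
The state is a dict: "t": time; "q": joint angles; "qd": joint speeds; "tau": joint torques, N m; "position": TCP position; "orientation": TCP orientation; "wrist_force": force on the tool from outside, world axes, zero at the start; "moment": the same for the moment, N m; "finger_gap": opening from 0.0 (shut) to 1.0 (fully open); "grip_force": force on a finger pad.
Only numpy, scipy, OpenCV 4.12 (cv2) and the standard library are available. Lean on these libraries where they do the work, as an engineer would, in place of code of your own. Each camera call takes 0.05 s, during which the arm holds its last target. There are 200 camera calls.

## Working session

There is one attempt and no reset: what is moved stays moved. The work goes in short steps, Python scripts to look and compute and a tool call to move; the robot and the scene stay as the last step left them, time stands still between calls to the robot, and variables do not carry over. Pictures are saved under pics/ and viewed, at most 10 in all, crops included, and the job is handed in when it is done.

Besides the shell and the picture viewer there is one more tool, called after ">>>" as name(argument=value, ...), one argument or row to a line, values as JSON. jog_arm: Moves the arm, as the interface text tells. Its arguments: {"type":"object","properties":{"plan":{"type":"array"},"newtons":{"type":"number"}},"required":["plan"]}

```bash
mkdir -p pics; cat > h.py <<'E'
import numpy as np, cv2
from rig import ctrl
def ray(name,u,v):
    p=ctrl.camera_params(name); 
    xd=np.array([(u-p["cx"])/p["fx"],(v-p["cy"])/p["fy"]]); x=xd.copy()
    for _ in range(20): x=xd/(1+p["k1"]*(x@x))
    R=np.array(p["orientation"]); return np.array(p["position"]),R@np.array([x[0],-x[1],-1])
def pt(name,u,v,z):
    o,d=ray(name,u,v); return o+d*(z-o[2])/d[2]
def px(name,P):
    p=ctrl.camera_params(name); R=np.array(p["orientation"]); c=R.T@(np.array(P)-np.array(p["position"]))
    x=np.array([c[0],-c[1]])/-c[2]; x=x*(1+p["k1"]*(x@x)); return x[0]*p["fx"]+p["cx"],x[1]*p["fy"]+p["cy"]
E
python3 - <<'E'
from h import *
for n in("scene","top"):
    cv2.imwrite(f"pics/{n}0.png",ctrl.get_image(n)); print(ctrl.camera_params(n))
print(ctrl.sense(),ctrl.grip_depth)
E
```

```text
{'fx': 547.1523243130786, 'fy': 547.1523243130786, 'cx': 326.8843024100411, 'cy': 241.52297193097522, 'k1': -0.06551380763049583, 'position': array([ 1.33463969, -0.26142276,  0.90538985]), 'orientation': array([[ 0.20133657, -0.66867111,  0.71578106],
       [ 0.97938577,  0.12523103, -0.15849512],
       [ 0.01634311,  0.73293665,  0.68010056]])}
{'fx': 518.4873510188582, 'fy': 518.4873510188582, 'cx': 314.01546792120234, 'cy': 243.4682935044465, 'k1': 0.025528227515145288, 'position': array([ 0.40147212, -0.08999026,  1.26294184]), 'orientation': array([[ 1.82106314e-02,  9.96970467e-01, -7.56191769e-02],
       [-9.99834123e-01,  1.81824229e-02, -1.06152886e-03],
       [ 3.16626928e-04,  7.56259645e-02,  9.97136206e-01]])}
{'t': 0.1, 'q': array([-7.21923155e+01,  1.80000966e+01, -2.74987474e+00,  6.93393394e+01,
       -8.10959636e-04,  8.99995079e+01]), 'qd': array([ 0.06232184, -0.01479987,  0.19288483, -0.01746904,  0.04402989,
        0.14249379]), 'tau': array([-4.51610422e-04, -5.40765882e+01,  3.40541589e+01,  1.11918419e-02,
        6.17820069e-05,  1.71985306e-05]), 'position': array([ 0.1834124 , -0.57100691,  0.40391049]), 'orientation': array([[ 9.52085751e-01,  3.05830807e-01, -4.90182643e-04],
       [ 3.05831200e-01, -9.52084601e-01,  1.47975555e-03],
       [-1.41405102e-05, -1.55876732e-03, -9.99998785e-01]]), 'wrist_force': array([-0.13612387,  0.92618556, -0.06984441]), 'moment': array([-0.04016966, -0.02987055, -0.04886208]), 'grip_force': 0.0, 'finger_gap': 1.000790555832481} 0.1547
```

View pics/top0.png

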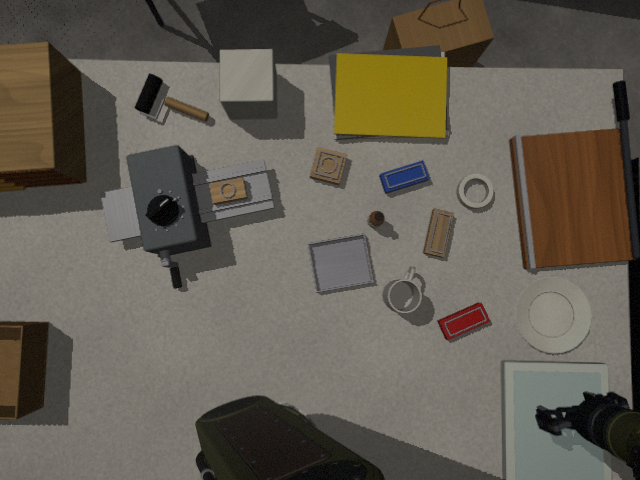

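View pics/scene0.png

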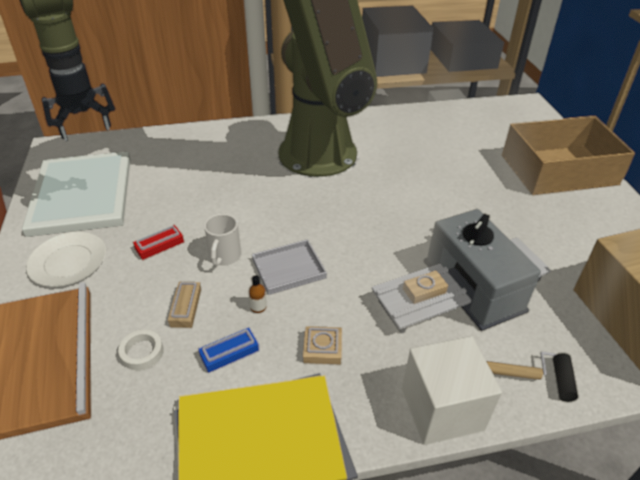

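The long die candidates in the top view are the plywood oblong at (439,233), the blue oblong at (404,177) and the red oblong at (464,321). The plywood one with the rectangle rule fits; blue and red are look-alikes. The square die is at (329,166). The short die is on the bed at (228,191), the tray at (341,264), the knob at (163,209), the bottle at (376,218) and the mug at (405,293). Next I confirm the long die in an enlarged crop and measure.

```bash
cat > m.py <<'E'
from h import *
im=cv2.imread("pics/top0.png"); hsv=cv2.cvtColor(im,cv2.COLOR_BGR2HSV)
m=cv2.inRange(hsv,(8,60,60),(25,200,255))
def rect(box,z,mm,name):
    x0,y0,x1,y1=box; k=np.zeros_like(mm); k[y0:y1,x0:x1]=mm[y0:y1,x0:x1]
    k=cv2.morphologyEx(k,cv2.MORPH_CLOSE,np.ones((9,9)))
    c=max(cv2.findContours(k,0,2)[0],key=cv2.contourArea)
    w=np.array([pt("top",*p[0],z)[:2] for p in c.astype(float)])
    (cx,cy),s,_=r=cv2.minAreaRect((w*1000).astype(np.float32)); b=cv2.boxPoints(r); e=b-np.roll(b,1,0); e=e[np.argmax((e**2).sum(1))]
    print(name,round(cx,1),round(cy,1),np.round(s,1),"long axis deg",round(np.degrees(np.arctan2(e[1],e[0]))%180,1), cv2.boundingRect(c))
rect((420,200,460,265),.026,m,"long")
rect((205,172,250,210),.070,m,"short")
rect((305,140,352,190),.026,m,"square")
g=cv2.inRange(hsv,(100,15,60),(140,90,220))
rect((300,228,382,300),.02,cv2.inRange(im[...,0].astype(np.int16)-im[...,2],8,80)if 0 else ((im[...,0].astype(int)-im[...,2]>6)*255).astype(np.uint8),"tray")
b=((im[...,0].astype(int)-im[...,2]>6)*255).astype(np.uint8)
a=cv2.resize(im[140:255,100:290],None,fx=4,fy=4,interpolation=2)[:,:560] if 0 else cv2.resize(im[145:250,105:285],None,fx=4.4,fy=4.4,interpolation=2)
c=cv2.resize(im[195:275,380:480],None,fx=1.6,fy=1.6)
cv2.imwrite("pics/c1.png",a); cv2.imwrite("pics/c2.png",cv2.resize(im[160:340,340:500],None,fx=3.3,fy=3.3,interpolation=2))
E
python3 m.py
```

```text
long 527.4 -385.3 [ 51.9 111.2] long axis deg 167.7 (423, 208, 31, 50)
short 613.4 114.6 [48.2 81.4] long axis deg 101.5 (209, 177, 38, 26)
square 684.9 -118.9 [75. 79.] long axis deg 166.5 (310, 147, 37, 37)Traceback (most recent call last):
  File "m.py", line 15, in <module>
    rect((300,228,382,300),.02,cv2.inRange(im[...,0].astype(np.int16)-im[...,2],8,80)if 0 else ((im[...,0].astype(int)-im[...,2]>6)*255).astype(np.uint8),"tray")
    ~~~~^^^^^^^^^^^^^^^^^^^^^^^^^^^^^^^^^^^^^^^^^^^^^^^^^^^^^^^^^^^^^^^^^^^^^^^^^^^^^^^^^^^^^^^^^^^^^^^^^^^^^^^^^^^^^^^^^^^^^^^^^^^^^^^^^^^^^^^^^^^^^^^^^^^^^^^^^
  File "m.py", line 7, in rect
    c=max(cv2.findContours(k,0,2)[0],key=cv2.contourArea)
ValueError: max() iterable argument is empty
```

```bash
python3 - <<'E'
s=open("m.py").read().split("\n"); i=[k for k,l in enumerate(s) if l.startswith("g=")][0]
open("m.py","w").write("\n".join(s[:i])+'''
t=((hsv[...,2]<165)*255).astype(np.uint8)
print(im[264,341],im[285,300],im[215,265],im[240,120])
print("tray corners",[np.round(pt("top",u,v,.02),3).tolist() for u,v in((309,243),(370,235),(375,284),(318,293))])
print("long->tray ref", np.round(pt("top",376,218,.095),3), "mug",np.round(pt("top",403,294,.095),3),"tape",np.round(pt("top",476,191,.025),3))
print("knob",np.round(pt("top",163,209,.172),3))
cv2.imwrite("pics/c1.png",cv2.resize(im[145:250,105:285],None,fx=4.4,fy=4.4,interpolation=2))
cv2.imwrite("pics/c2.png",cv2.resize(im[160:340,300:500],None,fx=3.3,fy=3.3,interpolation=2))
''')
E
python3 m.py
```

```text
long 527.4 -385.3 [ 51.9 111.2] long axis deg 167.7 (423, 208, 31, 50)
short 613.4 114.6 [48.2 81.4] long axis deg 101.5 (209, 177, 38, 26)
square 684.9 -118.9 [75. 79.] long axis deg 166.5 (310, 147, 37, 37)
[112 109 112] [120 126 130] [66 71 74] [78 83 84]
tray corners [[0.497, -0.077, 0.02], [0.519, -0.223, 0.02], [0.401, -0.236, 0.02], [0.377, -0.1, 0.02]]
long->tray ref [ 0.55  -0.228  0.095] mug [ 0.38  -0.29   0.095] tape [ 0.629 -0.476  0.025]
knob [0.552 0.232 0.172]
```

View pics/c1.png

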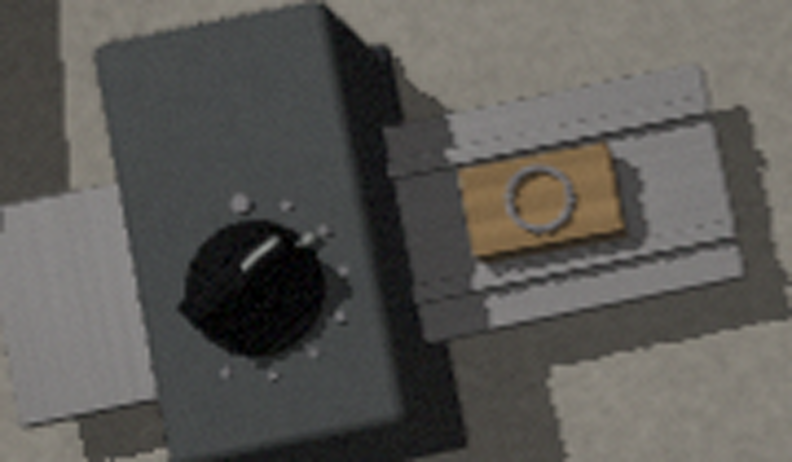

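View pics/c2.png

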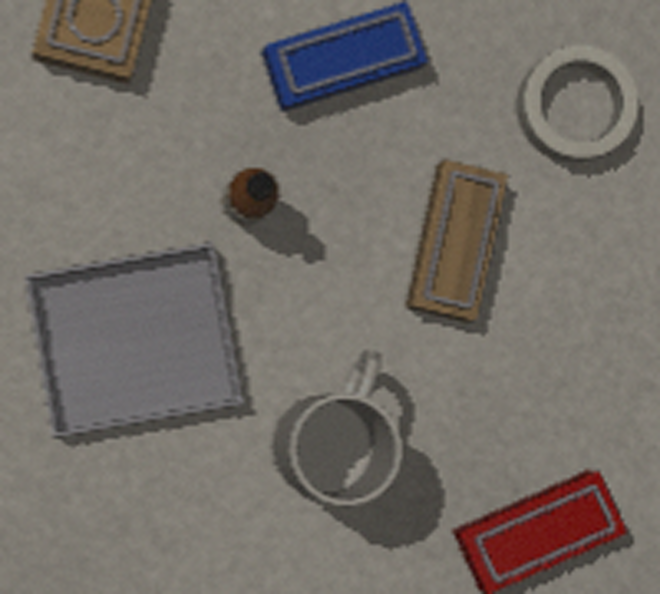

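The crop confirms the long die: a natural plywood oblong with a rectangle rule, at crop (460,240). The red and blue boards are clearly different. In the press crop the knob disc is centred at (256,289), the large pip is at (240,203), and the white line points at the third pip (325,230), so the knob stands at two clicks. The rails run from (390,178) to (735,105) and from (400,305) to (735,237).

```bash
python3 - <<'E'
from h import *
f=lambda u,v,z:pt("top",105+u/4.4,145+v/4.4,z)
A=lambda a,b:round(np.degrees(np.arctan2(*(a-b)[[1,0]])),1)
# bed outer long edges (z .044..) and corners
for a,b,z in(((450,113),(698,62),.044),((492,328),(742,274),.044),((390,178),(735,105),.052),((400,305),(735,237),.052),((95,50),(320,5),.13)):
    print("edge yaw",A(f(*a,z),f(*b,z)))
k=f(256.5,289,.138); print("knob",k.round(4), "pip0",A(f(240,203,.13),k))
far=(f(700,62,.044)+f(743,274,.044))/2; print("bed outer end mid",far.round(4))
for yaw in(11,12):
    c,s=np.cos(np.radians(yaw)),np.sin(np.radians(yaw)); R=np.array([[c,-s],[s,c]])
    o=k[:2]-R@[-.03,0]; bm=o+R@[0,-.1475]
    print(yaw,"press",o.round(4),"bed_mid",bm.round(4),"end from knob",(bm+R@[0,-.0875]).round(4),"short in bed",(R.T@(np.array([.6134,.1146])-bm)).round(4))
E
```

```text
edge yaw 102.9
edge yaw 103.4
edge yaw 103.2
edge yaw 102.7
edge yaw 102.8
knob [0.5525 0.2412 0.138 ] pip0 15.5
bed outer end mid [0.6358 0.021  0.044 ]
11 press [0.5819 0.2469] bed_mid [0.6101 0.1022] end from knob [0.6268 0.0163] short in bed [0.0056 0.0116]
12 press [0.5818 0.2475] bed_mid [0.6125 0.1032] end from knob [0.6307 0.0176] short in bed [0.0032 0.011 ]
```

>>> jog_arm(
  plan=[
    [0,0,0.1,0,0,0,8.5],
    [0,0,0.1,0,0,0,8.5],
  ],
  newtons=40,
)

```text
t: 0.3
position: [0.1834, -0.5711, 0.4041]
orientation: [[0.994, 0.107, -0.0], [0.107, -0.994, 0.001], [-0.0, -0.001, -1.0]]
wrist_force: [0.1, 0.4, 0.4]
finger_gap: 0.994
grip_force: 0.0
```

```bash
cat >> h.py <<'E'
def go(x,y,yaw=None):
    "turn (az total) and then the shift in cm along tool x,y after the turn"
    s=ctrl.sense(); R=np.array(s["orientation"]); psi=np.degrees(np.arctan2(R[1,0],R[0,0])); p=s["position"]
    if yaw is None: yaw=psi
    az=np.radians((psi-yaw+180)%360-180); w=np.radians(yaw)
    d=np.array([x,y])-p[:2]
    print("q",np.round(s["q"],1),"psi",round(psi,2),"p",p.round(4),"az",round(az,3),"tx,ty cm",round(100*(d@[np.cos(w),np.sin(w)]),2),round(100*(d@[np.sin(w),-np.cos(w)]),2),"F",s["wrist_force"].round(1),"M",s["moment"].round(2),"gap",round(s["finger_gap"]*85.4,1),"t",round(s["t"],2),"grip",round(s["grip_force"],1))
E
python3 -c "
from h import *
go(.55,.23,-48)"
```

```text
q [-72.2  18.   -2.7  69.3   0.  101.7] psi 6.12 p [ 0.1834 -0.5711  0.4041] az 0.945 tx,ty cm -35.0 -80.84 F [0.1 0.4 0.4] M [ 0.02  0.07 -0.04] gap 84.9 t 0.3 grip 0.0
```

>>> jog_arm(
  plan=[
    [0,0,-0.148,0,0,0,6],
    [0,0,-0.148,0,0,0,6],
    [0,0,-0.148,0,0,0,6],
    [0,0,-0.148,0,0,0,6],
    [0,0,-0.148,0,0,0,6],
    [0,0,-0.148,0,0,0,6],
    [0,0,-0.148,0,0,0,6],
    [0,0,-0.148,0,0,0,6],
    [0,0,-0.148,0,0,0,6],
    [0,0,-0.148,0,0,0,6],
  ],
)

```text
t: 1.3
position: [0.1835, -0.5711, 0.4042]
orientation: [[-0.026, 1.0, -0.0], [1.0, 0.026, 0.001], [0.001, -0.0, -1.0]]
wrist_force: [-0.3, 0.1, 0.2]
finger_gap: 0.701
grip_force: 0.0
```

>>> jog_arm(
  plan=[
    [0,0,-0.148,0,0,0,6],
    [0,0,-0.148,0,0,0,6],
    [0,0,-0.148,0,0,0,6],
    [0,0,-0.148,0,0,0,6],
    [0,0,-0.148,0,0,0,6],
  ],
)

```text
t: 1.8
position: [0.1834, -0.5711, 0.4042]
orientation: [[-0.693, 0.721, -0.0], [0.721, 0.693, 0.001], [0.001, 0.0, -1.0]]
wrist_force: [0.1, -0.7, -0.2]
finger_gap: 0.707
grip_force: 0.0
```

>>> jog_arm(
  plan=[
    [0,0,0,1.7,4.1,0,6],
    [0,0,0,1.7,4.1,0,6],
    [0,0,0,1.7,4.1,0,6],
    [0,0,0,1.7,4.1,0,6],
    [0,0,0,1.7,4.1,0,6],
    [0,0,0,1.7,4.1,0,6],
    [0,0,0,1.7,4.1,0,6],
    [0,0,0,1.7,4.1,0,6],
    [0,0,0,1.7,4.1,0,6],
    [0,0,0,1.7,4.1,0,6],
  ],
)

```text
t: 2.8
position: [0.3637, -0.1638, 0.4046]
orientation: [[-0.689, 0.725, 0.0], [0.725, 0.689, -0.0], [-0.0, -0.0, -1.0]]
wrist_force: [0.7, -0.4, -0.4]
finger_gap: 0.706
grip_force: 0.0
```

>>> jog_arm(
  plan=[
    [0,0,0,1.7,4.1,0,6],
    [0,0,0,1.7,4.1,0,6],
    [0,0,0,1.7,4.1,0,6],
    [0,0,0,1.7,4.1,0,6],
    [0,0,0,1.7,4.1,0,6],
    [0,0,0,1.7,4.1,0,6],
    [0,0,0,1.7,4.1,0,6],
    [0,0,0,1.7,4.1,0,6],
    [0,0,0,0,0,0,6],
  ],
)

```text
t: 3.7
position: [0.5091, 0.163, 0.4039]
orientation: [[-0.692, 0.721, 0.0], [0.721, 0.692, 0.002], [0.001, 0.001, -1.0]]
wrist_force: [0.2, -0.1, 0.2]
finger_gap: 0.7
grip_force: 0.0
```

```bash
python3 -c "
from h import *
go(.5525,.2412,133)"
```

```text
q [ 17.7  10.9 -11.9  67.1   0.1  63.9] psi 133.82 p [0.5091 0.163  0.4039] az 0.014 tx,ty cm 2.76 8.51 F [ 0.2 -0.1  0.2] M [-0.05  0.04  0.03] gap 59.8 t 3.7 grip 0.0
```

>>> jog_arm(
  plan=[
    [0,0,0.01,1.38,4.25,0,6],
    [0,0,0,1.38,4.25,0,6],
    [0,0,0,0,0,0,6],
  ],
)

```text
t: 4.0
position: [0.5521, 0.2404, 0.4034]
orientation: [[-0.684, 0.73, -0.0], [0.73, 0.684, 0.001], [0.001, 0.001, -1.0]]
wrist_force: [-0.2, -0.5, 0.3]
finger_gap: 0.7
grip_force: 0.0
```

>>> jog_arm(
  plan=[
    [0,0,0,0,0,3,6],
    [0,0,0,0,0,3,6],
    [0,0,0,0,0,1.5,6],
    [0,0,0,0,0,0.9,6],
    [0,0,0,0,0,0,6],
  ],
)

```text
t: 4.5
position: [0.5499, 0.2364, 0.3195]
orientation: [[-0.681, 0.732, -0.002], [0.732, 0.681, -0.001], [0.001, -0.003, -1.0]]
wrist_force: [-0.4, 0.3, 0.9]
finger_gap: 0.698
grip_force: 0.0
```

>>> jog_arm(
  plan=[
    [0,0,0,0,0,0,4],
    [0,0,0,0,0,0,2],
    [0,0,0,0,0,0,0.5],
    [0,0,0,0,0,0,0.5],
    [0,0,0,0,0,0,0.5],
    [0,0,0,0,0,0,0.5],
  ],
  newtons=40,
)

```text
t: 5.1
position: [0.5536, 0.2397, 0.3228]
orientation: [[-0.682, 0.731, 0.009], [0.731, 0.682, 0.007], [-0.001, 0.011, -1.0]]
wrist_force: [11.8, 9.5, -6.6]
finger_gap: 0.179
grip_force: 44.8
```

```bash
python3 -c "
from h import *
go(.5525,.2412,133)"
```

```text
q [ 23.4  20.4 -10.1  58.8   0.2  70.3] psi 133.03 p [0.5536 0.2397 0.3228] az 0.001 tx,ty cm 0.19 0.02 F [11.8  9.5 -6.6] M [ 1.78 -1.99  0.01] gap 15.3 t 5.1 grip 44.8
```

>>> jog_arm(
  plan=[
    [0,0,0,0,0.5,0,0.5],
    [0,0,-0.12,0,0,0,0.5],
    [0,0,-0.12,0,0,0,0.5],
    [0,0,-0.12,0,0,0,0.5],
    [0,0,-0.12,0,0,0,0.5],
    [0,0,-0.12,0,0,0,0.5],
    [0,0,-0.12,0,0,0,0.5],
    [0,0,-0.12,0,0,0,0.5],
    [0,0,-0.12,0,0,0,0.5],
    [0,0,-0.09,0,0,0,0.5],
  ],
)

```text
t: 6.1
position: [0.5549, 0.2407, 0.3228]
orientation: [[-0.973, -0.231, 0.003], [-0.231, 0.973, 0.0], [-0.003, -0.001, -1.0]]
wrist_force: [-0.1, -1.3, 6.1]
finger_gap: 0.177
grip_force: 46.6
```

>>> jog_arm(
  plan=[
    [0,0,0,0,0,0,0.5],
    [0,0,0,0,0,0,0.5],
  ],
)

```text
t: 6.3
position: [0.5549, 0.2407, 0.3228]
orientation: [[-0.974, -0.227, 0.003], [-0.227, 0.974, 0.0], [-0.003, -0.0, -1.0]]
wrist_force: [-0.3, -0.6, 7.1]
finger_gap: 0.175
grip_force: 46.5
```

```bash
python3 -c "
from h import *
go(.5525,.2412,193)"
```

```text
q [23.5 20.8 -9.6 59.4 -0.1 10.3] psi -166.87 p [0.5549 0.2407 0.3228] az 0.002 tx,ty cm 0.22 0.1 F [-0.3 -0.6  7.1] M [-0.42  0.13  0.04] gap 15.0 t 6.3 grip 46.5
```

>>> jog_arm(
  plan=[
    [0,0,0,0,0,0,4],
    [0,0,0,0,0,0,4],
    [0,0,0,0,0,0,4],
    [0,0,0,0,0,-3,4],
    [0,0,0,0,0,-4,4],
    [0,0,0,0,0,-2,7.5],
    [0,0,0.14,0,0,0,7.5],
    [0,0,0.14,0,0,0,7.5],
    [0,0,0.14,0,0,0,7.5],
  ],
)

```text
t: 7.2
position: [0.5542, 0.2408, 0.4108]
orientation: [[-0.981, 0.195, 0.0], [0.195, 0.981, 0.0], [-0.0, 0.0, -1.0]]
wrist_force: [0.2, -0.5, 0.1]
finger_gap: 0.877
grip_force: 0.0
```

>>> jog_arm(
  plan=[
    [0,0,0.14,0,0,0,7.5],
    [0,0,0.14,0,0,0,7.5],
    [0,0,0.14,0,0,0,7.5],
    [0,0,0.14,0,0,0,7.5],
    [0,0,0.14,0,0,0,7.5],
    [0,0,0.14,0,0,0,7.5],
    [0,0,0.14,0,0,0,7.5],
    [0,0,0.14,0,0,0,7.5],
    [0,0,0,0,0,0,7.5],
  ],
)

```text
t: 8.1
position: [0.5542, 0.2407, 0.4105]
orientation: [[-0.257, 0.966, -0.0], [0.966, 0.257, -0.0], [-0.0, -0.0, -1.0]]
wrist_force: [0.4, 0.0, 0.1]
finger_gap: 0.88
grip_force: 0.0
```

```bash
python3 -c "
from h import *
go(.614,.1145,103)
im=ctrl.get_image('scene'); cv2.imwrite('pics/s1.png',cv2.resize(im[180:340,360:560],None,fx=4,fy=3.75,interpolation=2))"
```

```text
q [23.5 18.3 -1.5 70.3  0.  98.6] psi 104.88 p [0.5542 0.2407 0.4105] az 0.033 tx,ty cm -13.64 2.99 F [0.4 0.  0.1] M [-0.02 -0.01  0.02] gap 75.2 t 8.1 grip 0.0
```

View pics/s1.png

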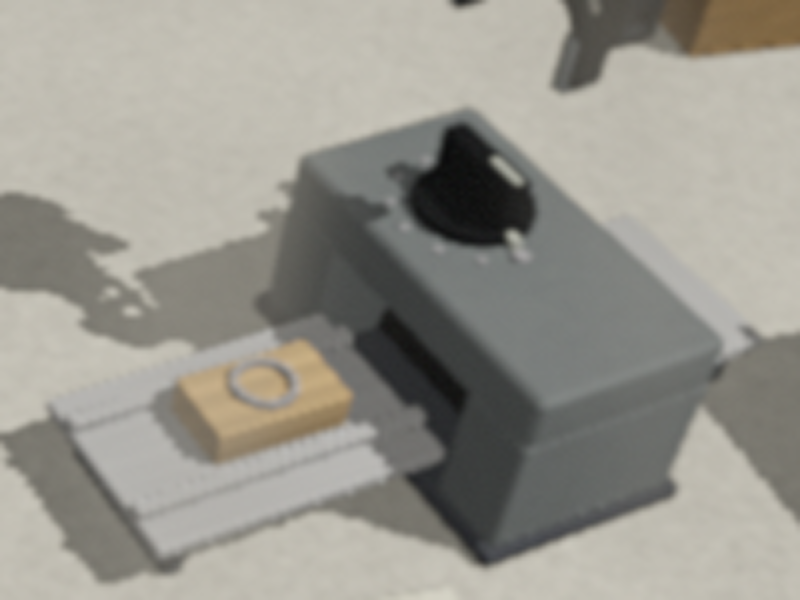

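The white line on the disc at (515,243) meets the largest pip at (523,257), so the knob is at its stop. The short die is still on the bed at (265,390).

>>> jog_arm(
  plan=[
    [0,0,0.033,0,0,0,7.5],
    [0,0,0,-3.4,0.75,0,7.5],
    [0,0,0,-3.4,0.75,0,7.5],
    [0,0,0,-3.4,0.75,0,7.5],
    [0,0,0,-3.4,0.75,0,7.5],
    [0,0,0,0,0,4,7.5],
    [0,0,0,0,0,4,7.5],
    [0,0,0,0,0,4,7.5],
    [0,0,0,0,0,0,7.5],
    [0,0,0,0,0,0,7.5],
  ],
)

```text
t: 9.15
position: [0.6139, 0.115, 0.2908]
orientation: [[-0.227, 0.974, -0.002], [0.974, 0.227, -0.0], [0.0, -0.002, -1.0]]
wrist_force: [-0.6, -0.2, 0.7]
finger_gap: 0.881
grip_force: 0.0
```

```bash
python3 -c "
from h import *
go(.614,.1145,103)"
```

```text
q [10.6 24.3 -8.9 56.9  0.  87.5] psi 103.11 p [0.6139 0.115  0.2908] az 0.002 tx,ty cm -0.05 -0.0 F [-0.6 -0.2  0.7] M [ 0.05  0.01 -0.04] gap 75.3 t 9.15 grip 0.0
```

Now down 6.5 cm and close gently.

>>> jog_arm(
  plan=[
    [0,0,0,0,0,3,7.5],
    [0,0,0,0,0,2,7.5],
    [0,0,0,0,0,1.5,7.5],
    [0,0,0,0,0,0,7.5],
    [0,0,0,0,0,0,5.5],
    [0,0,0,0,0,0,4.4],
    [0,0,0,0,0,0,4],
    [0,0,0,0,0,0,4],
    [0,0,0,0,0,0,4],
  ],
  newtons=40,
)

```text
t: 10.05
position: [0.615, 0.1152, 0.2278]
orientation: [[-0.225, 0.974, 0.003], [0.974, 0.225, 0.001], [-0.0, 0.003, -1.0]]
wrist_force: [-1.9, -0.7, 6.3]
finger_gap: 0.548
grip_force: 42.7
```

```bash
python3 -c "
from h import *
go(.614,.1145,103)"
```

```text
q [ 10.6  27.4 -13.   49.4   0.   87.6] psi 103.02 p [0.615  0.1152 0.2278] az 0.0 tx,ty cm -0.04 -0.11 F [-1.9 -0.7  6.3] M [ 0.01  0.23 -0.04] gap 46.8 t 10.05 grip 42.7
```

>>> jog_arm(
  plan=[
    [0,0,0,0,0,-1,4],
    [0,0,0,0,0,-4,4],
    [0,0,0,0,0,-4,4],
    [0,0,0,-2.87,-2.8,0,4],
    [0,0,0,-2.87,-2.8,0,4],
    [0,0,0,-2.87,-2.8,0,4],
    [0,0,0,-2.87,-2.8,0,4],
    [0,0,0,-2.87,-2.8,0,4],
    [0,0,0,-2.87,-2.8,0,4],
    [0,0,0,-2.87,-2.8,0,4],
  ],
)

```text
t: 11.05
position: [0.4673, -0.1261, 0.3166]
orientation: [[-0.225, 0.974, 0.001], [0.974, 0.225, -0.0], [-0.001, 0.001, -1.0]]
wrist_force: [0.7, -1.0, -1.9]
finger_gap: 0.547
grip_force: 41.9
```

>>> jog_arm(
  plan=[
    [0,0,0,-2.87,-2.8,0,4],
    [0,0,0,0,0,3,4],
    [0,0,0,0,0,3,4],
    [0,0,0,0,0,0,4],
    [0,0,0,0,0,0,4],
  ],
)

```text
t: 11.55
position: [0.4474, -0.1591, 0.2563]
orientation: [[-0.225, 0.974, -0.001], [0.974, 0.225, 0.0], [0.0, -0.001, -1.0]]
wrist_force: [-0.9, -0.5, -0.8]
finger_gap: 0.552
grip_force: 41.9
```

```bash
python3 -c "
from h import *
go(.4485,-.159,103)
cv2.imwrite('pics/s2.png',cv2.resize(ctrl.get_image('scene')[190:330,160:380],None,fx=3.6,fy=3.6,interpolation=2))"
```

```text
q [-19.6  11.4 -32.1  46.6  -0.   57.4] psi 103.01 p [ 0.4474 -0.1591  0.2563] az 0.0 tx,ty cm -0.02 0.11 F [-0.9 -0.5 -0.8] M [-0.01  0.01  0.02] gap 47.2 t 11.55 grip 41.9
```

View pics/s2.png

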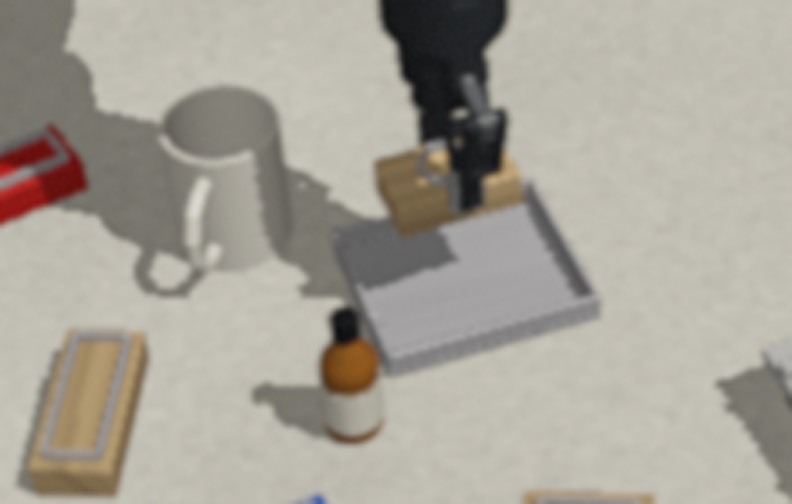

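The short die hangs level over the tray, at crop (450,185), with the tray floor clear below it. I lower it 6.7 cm and release.

>>> jog_arm(
  plan=[
    [0,0,0,0,0,3,4],
    [0,0,0,0,0,2,4],
    [0,0,0,0,0,1,4],
    [0,0,0,0,0,0.7,4],
    [0,0,0,0,0,0,4],
    [0,0,0,0,0,0,4],
  ],
)

```text
t: 12.2
position: [0.4481, -0.1593, 0.1896]
orientation: [[-0.225, 0.974, 0.001], [0.974, 0.225, -0.0], [-0.001, 0.001, -1.0]]
wrist_force: [0.4, -0.0, -1.4]
finger_gap: 0.546
grip_force: 42.0
```

>>> jog_arm(
  plan=[
    [0,0,0,0,0,0,5.2],
    [0,0,0,0,0,0,6],
    [0,0,0,0,0,0,6],
    [0,0,0,0,0,0,6],
    [0,0,0,0,0,-2,6],
    [0,0,0,0,0,-4,6],
    [0,0,0,0,0,-4,6],
    [0,0,0,0,0,-4,7.5],
    [0,0,0,0,0,0,7.5],
  ],
)

```text
t: 13.1
position: [0.4496, -0.1599, 0.3341]
orientation: [[-0.225, 0.974, 0.009], [0.974, 0.225, -0.003], [-0.005, 0.008, -1.0]]
wrist_force: [0.5, -0.5, -0.1]
finger_gap: 0.877
grip_force: 0.0
```

```bash
python3 -c "
from h import *
go(.5274,-.3853,167.7)"
```

```text
q [-19.6   7.  -26.   56.4   0.   57.4] psi 103.0 p [ 0.4496 -0.1599  0.3341] az -1.129 tx,ty cm -12.4 -20.36 F [ 0.5 -0.5 -0.1] M [ 0.03  0.01 -0.01] gap 74.9 t 13.1 grip 0.0
```

>>> jog_arm(
  plan=[
    [0,0,-0.141,0,0,0,7.5],
    [0,0,-0.141,0,0,0,7.5],
    [0,0,-0.141,0,0,0,7.5],
    [0,0,-0.141,0,0,0,7.5],
    [0,0,-0.141,0,0,0,7.5],
    [0,0,-0.141,0,0,0,7.5],
    [0,0,-0.141,0,0,0,7.5],
    [0,0,-0.141,0,0,0,7.5],
    [0,0,0,0,0,0,7.5],
  ],
)

```text
t: 14.0
position: [0.4472, -0.1591, 0.328]
orientation: [[-0.977, 0.214, -0.001], [0.214, 0.977, 0.0], [0.001, 0.0, -1.0]]
wrist_force: [0.3, -0.9, -0.4]
finger_gap: 0.88
grip_force: 0.0
```

>>> jog_arm(
  plan=[
    [0,0,0,-2.07,-3.4,0,7.5],
    [0,0,0,-2.07,-3.4,0,7.5],
    [0,0,0,-2.07,-3.4,0,7.5],
    [0,0,0,-2.07,-3.4,0,7.5],
    [0,0,0,-2.07,-3.4,0,7.5],
    [0,0,0,-2.07,-3.4,0,7.5],
    [0,0,0,0,0,4,7.5],
    [0,0,0,0,0,2,7.5],
    [0,0,0,0,0,0,7.5],
  ],
)

```text
t: 14.9
position: [0.5235, -0.3843, 0.2643]
orientation: [[-0.976, 0.218, -0.006], [0.218, 0.976, 0.004], [0.007, 0.003, -1.0]]
wrist_force: [-0.1, 0.3, 0.3]
finger_gap: 0.883
grip_force: 0.0
```

```bash
python3 -c "
from h import *
go(.5274,-.3853,167.7)
a=ctrl.get_image('top')[195:305,290:470]; b=ctrl.get_image('scene')[225:335,140:320]
cv2.imwrite('pics/s3.png',cv2.resize(np.hstack([a,b]),None,fx=2.2,fy=2.2,interpolation=2))"
```

```text
q [-36.3  28.2  -6.6  55.7   0.  -23.7] psi 167.43 p [ 0.5235 -0.3843  0.2643] az -0.005 tx,ty cm -0.4 -0.02 F [-0.1  0.3  0.3] M [ 0.11  0.01 -0.02] gap 75.4 t 14.9 grip 0.0
```

View pics/s3.png

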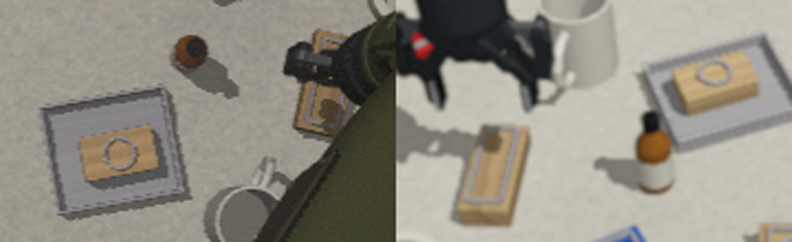

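The short die lies flat in the tray, at (120,152) in the left panel. The long die is under the gripper and untouched.

>>> jog_arm(
  plan=[
    [0,0,0,-0.3,0,3,7.5],
    [0,0,0,0,0,3,7.5],
    [0,0,0,0,0,1.6,7.5],
    [0,0,0,0,0,0,7.5],
    [0,0,0,0,0,0,5.5],
    [0,0,0,0,0,0,4.4],
    [0,0,0,0,0,0,4],
    [0,0,0,0,0,0,4],
    [0,0,0,0,0,0,4],
  ],
)

```text
t: 15.9
position: [0.529, -0.3866, 0.1957]
orientation: [[-0.977, 0.215, 0.003], [0.215, 0.977, -0.003], [-0.004, -0.002, -1.0]]
wrist_force: [-0.6, -0.5, 5.6]
finger_gap: 0.531
grip_force: 39.9
```

```bash
python3 -c "
from h import *
go(.5274,-.3853,167.7)"
```

```text
q [-36.1  32.  -10.2  47.6  -0.  -23.8] psi 167.61 p [ 0.529  -0.3866  0.1957] az -0.002 tx,ty cm 0.19 0.09 F [-0.6 -0.5  5.6] M [-0.01  0.28  0.02] gap 45.3 t 15.9 grip 39.9
```

The grip is about 1 cm shallow, so I reopen, go lower and grip again.

>>> jog_arm(
  plan=[
    [0,0,0,0,0,0,6],
    [0,0,0,0,0,0,7],
    [0,0,0,0,0,0,7],
    [0,0,0,0,0,0,7],
  ],
)

```text
t: 16.3
position: [0.5281, -0.3856, 0.1928]
orientation: [[-0.977, 0.214, 0.0], [0.214, 0.977, 0.0], [-0.0, 0.0, -1.0]]
wrist_force: [-0.9, -0.4, -0.3]
finger_gap: 0.816
grip_force: 0.0
```

```bash
python3 -c "
from h import *
go(.5274,-.3853,167.7)"
```

```text
q [-36.1  32.2 -10.3  47.5   0.  -23.8] psi 167.63 p [ 0.5281 -0.3856  0.1928] az -0.001 tx,ty cm 0.08 0.02 F [-0.9 -0.4 -0.3] M [ 0.02 -0.03  0.02] gap 69.7 t 16.3 grip 0.0
```

>>> jog_arm(
  plan=[
    [0,0,0,0,0,0.5,7],
    [0,0,0,0,0,0.5,7],
    [0,0,0,0,0,0,5.5],
    [0,0,0,0,0,0,4.4],
    [0,0,0,0,0,0,4],
    [0,0,0,0,0,0,4],
    [0,0,0,0,0,0,4],
  ],
)

```text
t: 17.0
position: [0.5279, -0.3855, 0.1824]
orientation: [[-0.977, 0.214, -0.0], [0.214, 0.977, 0.0], [0.001, 0.0, -1.0]]
wrist_force: [-0.7, -0.1, -2.4]
finger_gap: 0.545
grip_force: 43.2
```

```bash
python3 -c "
from h import *
go(.5274,-.3853,167.7)"
```

```text
q [-36.1  32.8 -10.8  46.4   0.  -23.8] psi 167.64 p [ 0.5279 -0.3855  0.1824] az -0.001 tx,ty cm 0.06 0.01 F [-0.7 -0.1 -2.4] M [ 0.02  0.03 -0.05] gap 46.5 t 17.0 grip 43.2
```

>>> jog_arm(
  plan=[
    [0,0,0,0,0,-1,4],
    [0,0,0,0,0,-3,4],
    [0,0,0,0,0,-4,4],
    [0,0,0,0,0,-4,4],
    [0,0,0,0,0,-3,4],
    [0,0,0.141,0,0,0,4],
    [0,0,0.141,0,0,0,4],
    [0,0,0.141,0,0,0,4],
    [0,0,0.141,0,0,0,4],
    [0,0,0.141,0,0,0,4],
  ],
)

```text
t: 18.0
position: [0.528, -0.3856, 0.3336]
orientation: [[-0.601, 0.8, 0.0], [0.8, 0.601, -0.0], [-0.0, 0.0, -1.0]]
wrist_force: [0.1, -0.2, -2.1]
finger_gap: 0.551
grip_force: 43.2
```

>>> jog_arm(
  plan=[
    [0,0,0.141,0,0,0,4],
    [0,0,0.141,0,0,0,4],
    [0,0,0.141,0,0,0,4],
    [0,0,0,0,0,0,4],
    [0,0,0,3.5,1.5,0,4],
    [0,0,0,3.5,1.5,0,4],
    [0,0,0,3.5,1.5,0,4],
    [0,0,0,3.5,1.5,0,4],
    [0,0,0,3.5,1.5,0,4],
    [0,0,0,3.5,1.5,0,4],
  ],
)

```text
t: 19.0
position: [0.5686, -0.1593, 0.3334]
orientation: [[-0.229, 0.974, 0.001], [0.974, 0.229, -0.0], [-0.0, 0.001, -1.0]]
wrist_force: [0.9, -0.9, -1.6]
finger_gap: 0.548
grip_force: 43.2
```

>>> jog_arm(
  plan=[
    [0,0,0,3.5,1.5,0,4],
    [0,0,0,3.5,1.5,0,4],
    [0,0,0,3.5,1.5,0,4],
    [0,0,0,3.5,1.5,0,4],
    [0,0,0,3.5,1.5,0,4],
    [0,0,0,3.5,1.5,0,4],
    [0,0,0,0,0,0,4],
    [0,0,0,0,0,0,4],
  ],
)

```text
t: 19.8
position: [0.6089, 0.0649, 0.333]
orientation: [[-0.229, 0.973, 0.0], [0.973, 0.229, -0.001], [-0.001, 0.0, -1.0]]
wrist_force: [0.9, -0.6, -2.2]
finger_gap: 0.55
grip_force: 43.2
```

```bash
python3 -c "
from h import *
go(.617,.1,103)"
```

```text
q [ 6.1 21.3 -7.5 61.2 -0.  82.8] psi 103.26 p [0.6089 0.0649 0.333 ] az 0.005 tx,ty cm 3.24 1.58 F [ 0.9 -0.6 -2.2] M [-0.08  0.06 -0.01] gap 47.0 t 19.8 grip 43.2
```

>>> jog_arm(
  plan=[
    [0,0,0.005,3.24,1.58,0,4],
    [0,0,0,0,0,4,4],
    [0,0,0,0,0,3,4],
    [0,0,0,0,0,1.8,4],
    [0,0,0,0,0,0,4],
    [0,0,0,0,0,0,4],
  ],
)

```text
t: 20.4
position: [0.6171, 0.0981, 0.2452]
orientation: [[-0.22, 0.976, -0.0], [0.976, 0.22, -0.0], [-0.0, -0.0, -1.0]]
wrist_force: [-1.3, 0.2, -2.2]
finger_gap: 0.549
grip_force: 43.2
```

```bash
python3 -c "
from h import *
go(.617,.1,103)
a=ctrl.get_image('scene')
cv2.imwrite('pics/s4.png',cv2.resize(a[200:350,350:550],None,fx=4,fy=4,interpolation=2))"
```

```text
q [  9.   26.5 -12.   51.6  -0.   86.3] psi 102.69 p [0.6171 0.0981 0.2452] az -0.005 tx,ty cm 0.19 0.03 F [-1.3  0.2 -2.2] M [ 0.05 -0.12  0.02] gap 46.9 t 20.4 grip 43.2
```

View pics/s4.png

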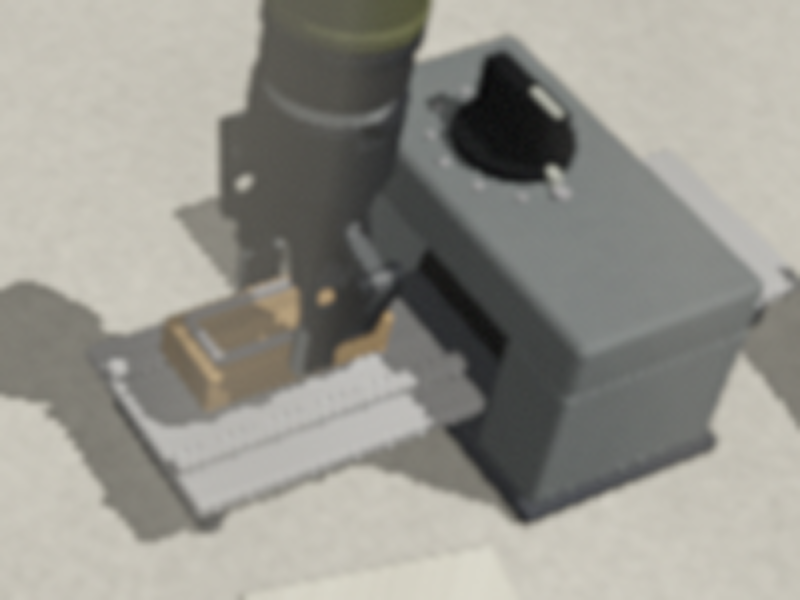

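The long die sits level about 19 mm above the bed, between the rails and parallel to them, at crop (290,340). I lower it, release and back off.

>>> jog_arm(
  plan=[
    [0,0,0,0,0,1,4],
    [0,0,0,0,0,0.6,4],
    [0,0,0,0,0,0.3,4],
    [0,0,0,0,0,0,4],
    [0,0,0,0,0,0,4],
  ],
)

```text
t: 20.95
position: [0.6169, 0.0991, 0.2262]
orientation: [[-0.22, 0.975, 0.0], [0.975, 0.22, -0.0], [-0.0, 0.0, -1.0]]
wrist_force: [-2.8, -0.7, 4.8]
finger_gap: 0.554
grip_force: 44.0
```

>>> jog_arm(
  plan=[
    [0,0,0,0,0,0,5.2],
    [0,0,0,0,0,0,6],
    [0,0,0,0,0,0,6.5],
    [0,0,0,0,0,0,6.5],
    [0,0,0,0,0,-2,6.5],
    [0,0,0,0,0,-4,6.5],
    [0,0,0,0,0,-5,6.5],
    [0,0,0,0,0,-5,6.5],
    [0,0,0,0,0,-3,6.5],
    [0,0,0,0,0,0,6.5],
  ],
)

```text
t: 21.95
position: [0.6184, 0.0994, 0.4216]
orientation: [[-0.22, 0.975, 0.009], [0.975, 0.22, 0.002], [-0.001, 0.009, -1.0]]
wrist_force: [0.0, -0.7, 0.4]
finger_gap: 0.762
grip_force: 0.0
```

```bash
python3 -c "
from h import *
go(.555,.2405,193)
cv2.imwrite('pics/s5.png',ctrl.get_image('scene')[180:340,360:560])
import cv2
im=ctrl.get_image('top'); hsv=cv2.cvtColor(im,cv2.COLOR_BGR2HSV)
m=cv2.inRange(hsv,(8,60,60),(25,200,255)); k=np.zeros_like(m); k[165:220,195:270]=m[165:220,195:270]
k=cv2.morphologyEx(k,cv2.MORPH_CLOSE,np.ones((9,9)))
c=max(cv2.findContours(k,0,2)[0],key=cv2.contourArea)
w=np.array([pt('top',*p[0],.07)[:2] for p in c.astype(float)]); print(cv2.minAreaRect((w*1000).astype(np.float32)))"
```

```text
q [ 9.1 20.3  2.7 71.9  0.  86.4] psi 102.72 p [0.6184 0.0994 0.4216] az -1.576 tx,ty cm 3.01 15.17 F [ 0.  -0.7  0.4] M [-0.01  0.03 -0.02] gap 65.1 t 21.95 grip 0.0
((614.5454711914062, 97.49871826171875), (51.68035888671875, 110.29379272460938), 12.522397994995117)
```

The measured size matches a board lying flat on the bed: (614.5, 97.5) mm, 102.5°. Next is the knob.

>>> jog_arm(
  plan=[
    [0,0,-0.131,0,0,0,6],
    [0,0,-0.131,0,0,0,6],
    [0,0,-0.131,0,0,0,6],
    [0,0,-0.131,0,0,0,6],
    [0,0,-0.131,0,0,0,6],
    [0,0,-0.131,0,0,0,6],
    [0,0,-0.131,0,0,0,6],
    [0,0,-0.131,0,0,0,6],
    [0,0,-0.131,0,0,0,6],
    [0,0,-0.131,0,0,0,6],
  ],
)

```text
t: 23.05
position: [0.6165, 0.0991, 0.4132]
orientation: [[-0.999, 0.033, -0.004], [0.033, 0.999, -0.001], [0.004, -0.001, -1.0]]
wrist_force: [-0.5, 0.1, -0.1]
finger_gap: 0.702
grip_force: 0.0
```

>>> jog_arm(
  plan=[
    [0,0,-0.131,0,0,0,6],
    [0,0,-0.131,0,0,0,6],
    [0,0,0,0,0,0,6],
    [0,0,0,0.75,3.8,0,6],
    [0,0,0,0.75,3.8,0,6],
    [0,0,0,0.75,3.8,0,6],
    [0,0,0,0.75,3.8,0,6],
    [0,0,0,0,0,0,6],
    [0,0,0,0,0,0,6],
  ],
)

```text
t: 23.95
position: [0.5535, 0.2415, 0.4146]
orientation: [[-0.975, -0.221, -0.001], [-0.221, 0.975, -0.001], [0.002, -0.001, -1.0]]
wrist_force: [0.6, -0.3, 0.7]
finger_gap: 0.704
grip_force: 0.0
```

```bash
python3 -c "
from h import *
go(.555,.2405,193)"
```

```text
q [23.6 18.3 -1.  70.8 -0.  10.8] psi -167.23 p [0.5535 0.2415 0.4146] az -0.004 tx,ty cm -0.12 -0.13 F [ 0.6 -0.3  0.7] M [-0.03 -0.02  0.04] gap 60.1 t 23.95 grip 0.0
```

>>> jog_arm(
  plan=[
    [0,0,0,-0.1,-0.1,3,6],
    [0,0,0,0,0,3,6],
    [0,0,0,0,0,2,6],
    [0,0,0,0,0,1.4,6],
    [0,0,0,0,0,0,6],
  ],
)

```text
t: 24.45
position: [0.5549, 0.2387, 0.3193]
orientation: [[-0.976, -0.219, -0.004], [-0.219, 0.976, -0.002], [0.004, -0.001, -1.0]]
wrist_force: [0.4, -0.4, -0.2]
finger_gap: 0.702
grip_force: 0.0
```

>>> jog_arm(
  plan=[
    [0,0,0,0,0,0,4],
    [0,0,0,0,0,0,2],
    [0,0,0,0,0,0,0.5],
    [0,0,0,0,0,0,0.5],
    [0,0,0,0,0,0,0.5],
    [0,0,0,0,0,0,0.5],
  ],
)

```text
t: 25.05
position: [0.5557, 0.2407, 0.3232]
orientation: [[-0.975, -0.222, 0.002], [-0.222, 0.975, 0.002], [-0.003, 0.001, -1.0]]
wrist_force: [-1.6, 2.2, 6.3]
finger_gap: 0.178
grip_force: 42.9
```

```bash
python3 -c "
from h import *
go(.555,.2405,73)"
```

```text
q [23.4 20.9 -9.4 59.5  0.  10.6] psi -167.19 p [0.5557 0.2407 0.3232] az 2.091 tx,ty cm -0.04 -0.07 F [-1.6  2.2  6.3] M [0.39 0.26 0.02] gap 15.2 t 25.05 grip 42.9
```

>>> jog_arm(
  plan=[
    [0,0,0.13,0,0,0,0.5],
    [0,0,0.13,0,0,0,0.5],
    [0,0,0.13,0,0,0,0.5],
    [0,0,0.13,0,0,0,0.5],
    [0,0,0.13,0,0,0,0.5],
    [0,0,0.13,0,0,0,0.5],
    [0,0,0.13,0,0,0,0.5],
    [0,0,0.13,0,0,0,0.5],
    [0,0,0.13,0,0,0,0.5],
    [0,0,0.13,0,0,0,0.5],
  ],
)

```text
t: 26.05
position: [0.5555, 0.2404, 0.3232]
orientation: [[-0.47, 0.883, 0.002], [0.883, 0.47, 0.001], [0.0, 0.002, -1.0]]
wrist_force: [-2.9, -0.6, 8.2]
finger_gap: 0.176
grip_force: 43.3
```

>>> jog_arm(
  plan=[
    [0,0,0.13,0,0,0,0.5],
    [0,0,0.13,0,0,0,0.5],
    [0,0,0.13,0,0,0,0.5],
    [0,0,0.13,0,0,0,0.5],
    [0,0,0.13,0,0,0,0.5],
    [0,0,0.13,0,0,0,0.5],
    [0,0,0,0,0,0,0.5],
    [0,0,0,0,0,0,0.5],
  ],
)

```text
t: 26.85
position: [0.5553, 0.2404, 0.3232]
orientation: [[0.282, 0.959, 0.001], [0.959, -0.282, 0.001], [0.001, 0.001, -1.0]]
wrist_force: [-2.7, 1.3, 8.3]
finger_gap: 0.178
grip_force: 43.2
```

```bash
python3 -c "
from h import *
go(.555,.2405,73)"
```

```text
q [ 23.4  20.9  -9.5  59.6   0.  129.8] psi 73.6 p [0.5553 0.2404 0.3232] az 0.01 tx,ty cm 0.0 -0.03 F [-2.7  1.3  8.3] M [ 0.04  0.76 -0.24] gap 15.2 t 26.85 grip 43.2
```

>>> jog_arm(
  plan=[
    [0,0,0.01,0,0,0,0.5],
    [0,0,0,0,0,0,4],
    [0,0,0,0,0,0,5],
    [0,0,0,0,0,0,5],
    [0,0,0,0,0,-3,5],
    [0,0,0,0,0,-4,5],
    [0,0,0,0,0,-3,5],
    [0,0,0,0,0,0,5],
  ],
)

```text
t: 27.65
position: [0.5565, 0.2404, 0.4265]
orientation: [[0.292, 0.956, 0.007], [0.956, -0.292, 0.003], [0.005, 0.006, -1.0]]
wrist_force: [0.8, -0.0, -0.4]
finger_gap: 0.591
grip_force: 0.0
```

>>> jog_arm(
  plan=[
    [0,0,0,-4,0,0,5],
    [0,0,0,-4,0,0,5],
    [0,0,0,-4,0,0,5],
    [0,0,0,-4,0,0,5],
    [0,0,0,-4,0,0,5],
    [0,0,0,-4,0,0,5],
    [0,0,0,0,0,0,5],
    [0,0,0,0,0,0,5],
  ],
)

```text
t: 28.45
position: [0.4851, 0.0098, 0.4212]
orientation: [[0.294, 0.956, -0.0], [0.956, -0.294, 0.0], [0.0, -0.001, -1.0]]
wrist_force: [0.3, 0.5, -0.0]
finger_gap: 0.587
grip_force: 0.0
```

```bash
python3 -c "
from h import *
go(.555,.2405,73)
a=ctrl.get_image('scene'); b=ctrl.get_image('top')
cv2.imwrite('pics/s6.png',np.hstack([cv2.resize(a[180:340,390:560],(425,400),interpolation=2),cv2.resize(b[145:250,115:210],(362,400),interpolation=2)]))"
```

```text
q [  1.2   5.2 -16.3  68.5   0.  108.2] psi 72.92 p [0.4851 0.0098 0.4212] az -0.001 tx,ty cm 24.1 -0.06 F [ 0.3  0.5 -0. ] M [0.05 0.01 0.04] gap 50.1 t 28.45 grip 0.0
```

View pics/s6.png

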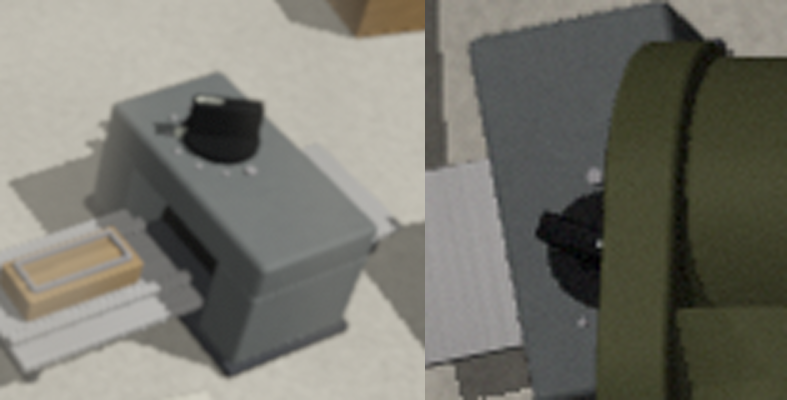

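The large pip is at (251,170), with pips 1–3 at (227,173), (199,164) and (178,150). The bar's white-line end points to the next one, at about (188,128), which is four clicks. The long die lies flat, face up, between the rails, so I hand in.

```bash
python3 -c "
from rig import ctrl
print(ctrl.close_job())"
```

```text
the job is handed in; nothing more can be done
None
```

The job is handed in at about 28 s on the robot's clock: the knob was wound to its stop, the short die laid flat in the tray, the long die laid flat and lengthwise on the bed, and the knob then set to four clicks; my last pictures agree, but the interface returned no verdict.

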